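Find the weak spring clip by pulling its gauge strip

ROBOT

A 7-joint arm with a two-finger parallel gripper is mounted at the origin on the work surface. World frame = base frame: x ahead of the robot, y to its left, z up, the work surface at z = 0. Lengths are in m, angles in rad, forces in N, time in s.
With the tool pointing down it reaches from about 0.4 to 0.85 m from the base axis. Payload 10.4 kg.
Tool frame: the origin (TCP) lies midway between the tips of the shut fingers; the grasp point (between the pads) lies 19 mm behind it (manip.pinch_z is the distance from the TCP to the grasp point, in m); y points along the fingers, x is the direction in which the jaws open and shut, and the axes are right-handed (so a half turn about y gives the same grasp; the last joint's range is limited). The gripper opens to 85 mm and grips with 20 to 120 N. Pads are 22 mm wide; open, the fingers measure 114 mm over their backs; the gripper's body (76 mm by 85 mm) begins 54 mm behind the grasp point. The pads swing forward as they close: fully open they stand 13 mm farther back than shut.
Start: joints at [-0.023, 0.332, -0.065, 1.46, 0.022, 1.35, -0.088], TCP at [0.625, 0, 0.231] pointing down, gripper open.
Joint ranges: [-2.6, 2.6], [-0.5, 2.12], [-1.47, 1.34], [0.16, 2.42], [-1.27, 4.41], [0.06, 2.06], [-2.6, 2.6]. Speed limits (rad/s): [2.22, 2.22, 2.79, 2.79, 3.14, 3.14, 3.14].

INTERFACE

Orientations are given as a unit quaternion [x, y, z, w].
In Python, from workcell import manip gives the robot as it stands.
- The arm moves only by the shell command python3 -m pendant 'ROWS' [OPENING] [FORCE]. ROWS is a JSON object of lists of equal length, an entry for each row: "offset": the shift along the tool's x, y, z scaled (see below), a list of three; "turn": the turn, a rotation vector about the tool's x, y, z scaled (see below), a list of three. A call has 1 to 12 rows; each row is the pose to reach, as a shift and turn from the pose measured when the call began, along the tool's axes at that moment; what a row does not reach only later rows make up. The controller multiplies each number of a shift by 200 mm and each number of a turn by 45 degrees. A row lasts 1/8 s, in which the tool goes at most 62.5 mm and 10.7 degrees, less where a joint would pass 70% of its speed; a pose out of reach is approached as far as the arm can. A call with a number of a shift or a turn outside -1 to 1 is refused whole. A call with a gripper value outside its range is refused whole. OPENING is the opening in per cent of the stroke, from 0 (shut) to 100 (fully open), set as the call begins (- or left out, the last holds). The fingers move at their own pace and stop on an object; FORCE is the grip in N (left out, the last holds). Time passes only in rows, so rows that repeat a pose let the fingers close. It gives the time, the measured TCP pose, the force and the opening at its end, in the units of the state.
- manip.get_obs(): the state, without advancing time (a new reading comes with each control period).
- manip.camera(name): name is "scene" or "side" or "wrist"; returns (picture, depth): 384x512x3 uint8, red, green, blue; 384x512 float32, m along the optical axis (not along the pixel's ray), 0 where there is no reading.
- manip.camera_model(name): a dict with "intrinsics" (3x3 intrinsics, pixels), "R" (3x3) and "t" (3): a world point X has camera coordinates R X + t; the wrist camera has in their place "tool_from_camera" (4x4, takes a point from camera to tool coordinates, whose origin is the TCP and whose axes are the tool frame's). Camera axes: x right, y down, z forward; pixel columns grow to the right and rows downward; lengths in m; the calibration is good to about 2 mm. A picture is of the moment at which its call begins: read the wrist's pose just before it. camera_model takes no time and is no camera call.
- manip.hand_in(): hands the job in, once; it reports no verdict.
The state is a dict: "clock": time; "joint_pos": joint angles; "joint_velocities": joint speeds; "tau": joint torques, N m; "position": TCP position; "ee_rot": TCP orientation; "ft_force": force on the tool from outside, world axes, zero at the start; "torque": the same for the moment, N m; "grip_width": opening from 0.0 (shut) to 1.0 (fully open).
Only numpy, scipy, OpenCV 4.12 (cv2) and the standard library are available. Lean on these libraries where they do the work, as an engineer would, in place of code of your own. Each camera call takes 0.05 s, during which the arm holds its last target. There are 200 camera calls.

TASK

One of the three spring clips in the test fixture has a weak spring. Draw each clip's gauge strip 10 to 20 mm out of its jaws, straight and gently, and feel how hard it slides; once all three have been tried, lift out the weak clip with the strip still in its jaws and lay it in the grey reject tray. Leave the two sound clips in their pockets with their strips drawn out but still held, and leave everything else on the bench where it is.

Things in the scene. Friction and masses are not known exactly. Their poses are not given: they have to be found in the camera images.
- pocket_left (a point): middle of the floor of the left pocket (+y end) of the test fixture, 8 mm above the bench. Its x axis runs along the clip standing there, from the strip's grip at -x to the clip's back at +x; y across; z up. Three pockets stand 110 mm apart along y. Which clip and which strip is in which pocket varies. Low walls (8 mm tall, x +5 to +40, outer faces at y +-17.5) give the clip 1 to 2.5 mm play; it lifts out straight up
- pocket_middle (a point): the same for the middle pocket. The clips look alike, 140 g, centred on the pocket: dark steel back block x +9 to +33 mm, 22 wide, 36 tall (lift the clip by it), and two upright jaws x -33 to +9, 22 wide overall, 34 tall, the -y one sprung shut. A strip is pinched 34 mm deep between them, its grip centre at x -71, y 0, z +18; it pulls out straight towards -x
- pocket_right (a point): the same for the right pocket (-y end). A weak clip lets its strip slide at about 5 N, a sound one at about 15 N (friction varies, alike for all three clips; the pull drops a little as the strip comes out)
- grip_a (a point): centre of the black plastic grip (22 mm along x, 10 mm thick along y, 30 mm tall along z) on the outer end of one steel gauge strip; axes as the pocket's. The strip (4 mm thick, 20 mm tall, 61 mm long) runs from the grip towards +x
- tail_a (a point): middle of the other end of that strip, 72 mm from grip_a along +x, hidden between the clip's jaws
- strip_a: the same gauge strip with its grip, 40 g; origin and axes the same as grip_a
- grip_b (a point): centre of the black plastic grip (22 mm along x, 10 mm thick along y, 30 mm tall along z) on the outer end of one steel gauge strip; axes as the pocket's. The strip (4 mm thick, 20 mm tall, 61 mm long) runs from the grip towards +x
- tail_b (a point): middle of the other end of that strip, 72 mm from grip_b along +x, hidden between the clip's jaws
- strip_b: the same gauge strip with its grip, 40 g; origin and axes the same as grip_b
- grip_c (a point): centre of the black plastic grip (22 mm along x, 10 mm thick along y, 30 mm tall along z) on the outer end of one steel gauge strip; axes as the pocket's. The strip (4 mm thick, 20 mm tall, 61 mm long) runs from the grip towards +x
- tail_c (a point): middle of the other end of that strip, 72 mm from grip_c along +x, hidden between the clip's jaws
- strip_c: the same gauge strip with its grip, 40 g; origin and axes the same as grip_c
- tray: grey open reject tray fixed on the bench, 160 mm (x) x 220 mm (y) outside, 35 mm tall, walls and floor 4 mm; origin at the centre of its underside. A clip with its strip drawn out is about 130 mm long and fits in along y
- casting1: bright die-cast flange, 62 x 34 mm foot with a 20 mm round boss, 32 mm tall, lying loose; not to be disturbed; origin at the middle of its underside
- casting2: another flange like casting1; not to be disturbed; origin at the middle of its underside
- bracket: black moulded angle bracket, 90 x 35 mm, 35 mm tall, bolted down; not to be disturbed; origin at the middle of its underside
- driver: screwdriver, 200 mm long, lying fixed on the bench beyond the fixture
- oil: small white bottle, 40 mm across, 90 mm tall, fixed; not to be disturbed; origin at the middle of its underside
- bush: steel bush, 22 mm across, 14 mm tall, an earlier reject standing in the tray's far left corner (tray frame +x +y); not to be disturbed; origin at the middle of its underside
- screws: clear box of screws, 120 x 160 mm, 45 mm tall, fixed; origin at the centre of its underside
- fixture: the aluminium test fixture, fixed to the bench: base 90 (x) x 300 (y) x 8 mm; origin at the centre of its underside, axes as the pockets'. At each pocket two front stops (x -40 to -34 mm, top 40 mm above the bench, 10 mm slot between for the strip) hold the clip against the pull

How it is judged:
By the outcome, as a careful person would: the job done as asked, in the order asked, and still so for the second after the job is handed in, with the robot touching nothing.
It also fails if it takes over 58 s, if anything falls off the work surface, if the arm or the gripper's body presses on something with over 40 N, if the wrist force passes 120 N, or if a joint passes its speed limit or range.

## Working session

There is one attempt and no reset: what is moved stays moved. The work goes in short steps, Python scripts to look and compute and a shell command to move; the robot and the scene stay as the last step left them, time stands still between calls to the robot, and variables do not carry over. Pictures are saved under pics/ and viewed, about 8 in all and at most 12, crops included, and the job is handed in when it is done.

```bash
mkdir -p pics; ls
python3 - <<'E'
from workcell import manip
import cv2,numpy as np
print(manip.get_obs(), manip.pinch_z)
for n in("scene","side","wrist"):
    m=manip.camera_model(n); print(n,m)
    p,d=manip.camera(n); cv2.imwrite(f"pics/{n}0.png",p[:,:,::-1]); np.savez(f"pics/{n}0.npz",p=p,d=d)
    print((d>0).mean())
a=cv2.imread("pics/scene0.png");b=cv2.imread("pics/side0.png")
E
```

```text
pics
{'clock': 0.0, 'joint_pos': array([-0.02259031,  0.33287154, -0.06468603,  1.46094813,  0.02161683,
        1.34989723, -0.08850166]), 'joint_velocities': array([ 0.00035406, -0.00138434,  0.00139204, -0.0014176 , -0.00011296,
       -0.00029402,  0.00177357]), 'tau': array([ 4.98105128e-04, -6.25449800e+01,  4.97091911e-02, -3.91610491e+01,
        1.63588714e-02,  9.83294769e-03, -6.01235030e-06]), 'position': array([ 6.24622694e-01, -2.56299670e-05,  2.30512861e-01]), 'ee_rot': array([ 7.07137541e-01, -5.03939874e-04, -5.04127131e-04, -7.07075661e-01]), 'ft_force': array([-0.48750691,  0.31504177, -0.29163781]), 'torque': array([ 0.00798306, -0.01670614,  0.00312278]), 'grip_width': 0.9997612955839094} 0.0187
scene {'intrinsics': array([[382.46948452,   0.        , 258.10238825],
       [  0.        , 382.46948452, 189.63617379],
       [  0.        ,   0.        ,   1.        ]]), 'R': array([[-0.89936633,  0.43718576, -0.0029703 ],
       [ 0.34422201,  0.70390261, -0.621315  ],
       [-0.26953927, -0.55981223, -0.78355526]]), 't': array([ 0.53461176, -0.14645503,  1.19918
[... 279 characters left out ...]
5781606, -0.82044608],
       [ 0.14918586,  0.80696757, -0.57144284]]), 't': array([-0.54630128,  0.10111671,  1.20776757])}
0.996124267578125
wrist {'intrinsics': array([[273.17082991,   0.        , 256.35231235],
       [  0.        , 273.17082991, 190.39862001],
       [  0.        ,   0.        ,   1.        ]]), 'tool_from_camera': array([[ 9.99999082e-01, -1.32713472e-03,  2.74822464e-04,
         7.66728790e-04],
       [-6.90744237e-04, -3.24611790e-01,  9.45847085e-01,
        -1.42418741e-01],
       [-1.16605589e-03, -9.45846406e-01, -3.24612409e-01,
         8.30335351e-02],
       [ 0.00000000e+00,  0.00000000e+00,  0.00000000e+00,
         1.00000000e+00]])}
0.9961649576822916
```

View pics/scene0.png

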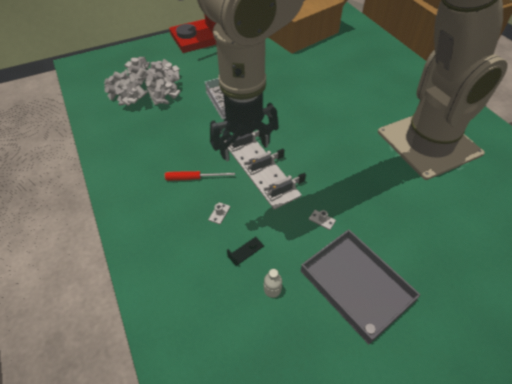

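View pics/side0.png

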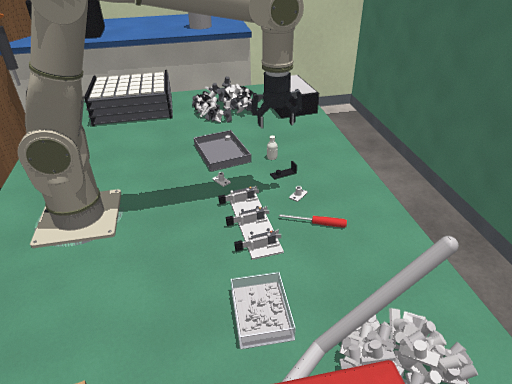

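```bash
cat > h.py <<'E'
import numpy as np,cv2
from workcell import manip
from scipy.spatial.transform import Rotation as Ro
def model(n,o=None):
    m=manip.camera_model(n)
    K=m["intrinsics"]
    if n!="wrist": return K,m["R"].T,-m["R"].T@m["t"]
    T=m["tool_from_camera"]; A=Ro.from_quat(o["ee_rot"]).as_matrix()
    return K,A@T[:3,:3],A@T[:3,3]+o["position"]
def cloud(d,M):
    K,R,c=M; v,u=np.mgrid[:d.shape[0],:d.shape[1]]
    X=np.stack([(u-K[0,2])/K[0,0]*d,(v-K[1,2])/K[1,1]*d,d],-1)
    return X@R.T+c
def ray(u,v,z,M):
    K,R,c=M; r=R@[(u-K[0,2])/K[0,0],(v-K[1,2])/K[1,1],1]
    return c+r*(z-c[2])/r[2]
E
python3 - <<'E'
from h import *
ims=[]
for n,(x,y,w,h) in(("side",(210,180,80,80)),("scene",(195,100,130,130))):
    f=np.load(f"pics/{n}0.npz"); p,d=f["p"],f["d"]; P=cloud(d,model(n))
    hsv=cv2.cvtColor(p,cv2.COLOR_RGB2HSV)
    print(n,"bench z",np.median(P[(hsv[...,0]>60)&(hsv[...,0]<90)&(hsv[...,1]>120)&(d>0)][:,2]))
    sl=(slice(y,y+h),slice(x,x+w))
    ims.append(cv2.resize(p[sl],(400,400),interpolation=cv2.INTER_NEAREST))
    # fixture base top
    m=np.zeros(d.shape,bool); m[sl]=True
    m&=(hsv[...,1]<90)&(P[...,2]>.003)&(P[...,2]<.07)
    k,l,s,c=cv2.connectedComponentsWithStats(m.astype(np.uint8))
    for i in range(1,k):
        if s[i,4]<30: continue
        q=P[l==i]; print(" obj",s[i],q.mean(0).round(4),"z",np.percentile(q[:,2],[5,50,95]).round(4))
        if s[i,4]>300:
            b=q[q[:,2]<.014]; print("  rect base",b[:,2].mean(),cv2.minAreaRect(b[:,:2].astype(np.float32)*1000))
    g=(hsv[...,2]<50)&(P[...,2]>.01)&(P[...,2]<.07); gm=np.zeros(d.shape,bool);gm[sl]=True;g&=gm
    k,l,s,c=cv2.connectedComponentsWithStats(g.astype(np.uint8))
    for i in range(1,k):
        if s[i,4]>12: q=P[l==i]; print(" dark",s[i],q.mean(0).round(4),"z",np.percentile(q[:,2],[5,95]).round(4))
    # tray
    t=(hsv[...,1]<70)&(hsv[...,2]<140)&(P[...,2]>-.005)&(P[...,2]<.05)&(P[...,0]>.3)&(P[...,0]<1)&(abs(P[...,1])<.6)
    k,l,s,c=cv2.connectedComponentsWithStats(t.astype(np.uint8))
    for i in range(1,k):
        if s[i,4]>400: q=P[l==i];print(" tray?",s[i],q.mean(0).round(3),cv2.minAreaRect(q[:,:2].astype(np.float32)*1000),np.percentile(q[:,2],[5,50,98]).round(4))
cv2.imwrite("pics/crop1.png",np.hstack(ims)[:,:,::-1])
E
```

```text
side bench z -0.0011733176630512876
 obj [215 180  16   6  51] [0.46   0.0862 0.0053] z [0.0032 0.0052 0.008 ]
 obj [ 218  186   66   73 2414] [ 0.5145 -0.1634  0.0201] z [0.0051 0.0156 0.0419]
  rect base 0.007581090525909225 ((504.9370422363281, -155.69137573242188), (126.82695007324219, 275.202392578125), 4.768505096435547)
 dark [218 195   8   9  48] [ 0.4413 -0.0393  0.026 ] z [0.0131 0.0382]
 dark [226 216   7  10  57] [ 0.4498 -0.1486  0.0265] z [0.0124 0.037 ]
 dark [235 241   8  11  71] [ 0.4592 -0.258   0.0252] z [0.0115 0.0369]
 tray? [193 130  59  42 856] [0.484 0.286 0.016] ((484.57574462890625, 327.58465576171875), (185.29641723632812, 297.9463806152344), 12.11446475982666) [0.0003 0.0165 0.0336]
 tray? [234 228  48  24 416] [ 0.516 -0.254  0.028] ((518.25439453125, -231.3082275390625), (144.00218200683594, 69.31886291503906), 8.983993530273438) [0.0117 0.0294 0.0446]
scene bench z 0.0005504350769730548
 obj [211 100  15  19 150] [ 0.5309 -0.4228  0.0224] z [0.0042 0.0194 0.0443]
 obj [ 229  131   77   79 2551] [ 0.5176 -0.1121  0.0189] z [0.0061 0.0109 0.0432]
  rect b
[... 588 characters left out ...]
30  73  80 474] [ 0.53  -0.172  0.017] ((519.5255737304688, -138.96124267578125), (310.8042907714844, 119.24567413330078), 88.37305450439453) [-0.0008  0.0138  0.0434]
 tray? [244 150  40  25 422] [ 0.513 -0.133  0.029] ((506.51025390625, -143.3307647705078), (126.12672424316406, 60.212703704833984), 6.825441837310791) [0.0087 0.031  0.0464]
 tray? [264 174  41  27 444] [ 0.505 -0.024  0.029] ((495.44775390625, -25.644935607910156), (125.34899139404297, 50.59965896606445), 12.926785469055176) [0.008  0.0317 0.0463]
 tray? [ 301  230  119  114 6851] [0.476 0.296 0.01 ] ((470.0305480957031, 286.47711181640625), (184.3324737548828, 232.58013916015625), 12.068571090698242) [0.0023 0.0053 0.0362]
```

View pics/crop1.png

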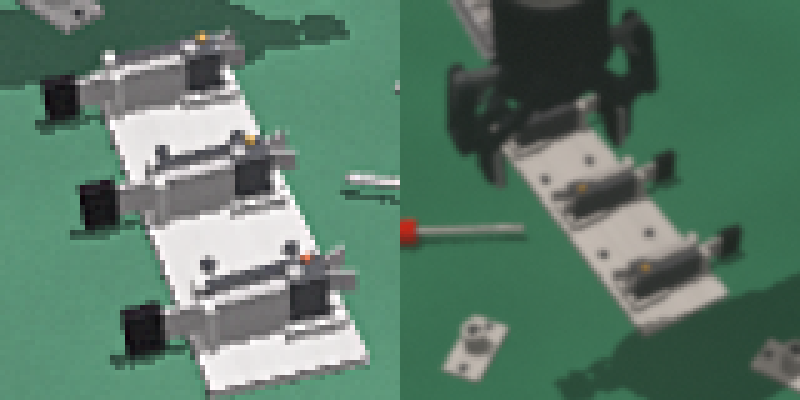

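Crop shows the grips (black, at side x≈62/98/142, y≈98/205/330 in the crop) toward the robot and the fixture turned about 5°. The measured grips are near z 26 mm and 110 mm apart, which matches the text. I'm moving above the middle grip and turning the jaws across the strips.

```bash
python3 -m pendant '{"offset":[[-0.775,0.1,-0.72],[-0.775,0.1,-0.72],[-0.775,0.1,-0.72],[-0.775,0.1,-0.72],[-0.775,0.1,-0.72]],"turn":[[0,1,0],[0,1,0],[0,1,0],[0,1,0],[0,1,0]]}' 45 50
python3 -m pendant '{"offset":[[0,0,0],[0,0,0],[0,0,0],[0,0,0],[0,0,0]],"turn":[[0,0.896,0],[0,0.896,0],[0,0.896,0],[0,0.896,0],[0,0.896,0]]}'
cat > look.py <<'E'
from h import *
import sys
o=manip.get_obs(); p,d=manip.camera("wrist"); np.savez(f"pics/{sys.argv[1]}.npz",p=p,d=d,pos=o["position"],rot=o["ee_rot"])
cv2.imwrite(f"pics/{sys.argv[1]}.png",p[:,:,::-1])
print(o["clock"],o["position"],Ro.from_quat(o["ee_rot"]).as_matrix().round(4).tolist(),o["joint_pos"].round(2),o["ft_force"].round(2),o["grip_width"])
E
python3 look.py w1
```

```text
clock: 0.78
position: [0.4684, -0.1455, 0.2109]
ee_rot: [0.653, -0.273, 0.272, -0.652]
ft_force: [0.8, 0.4, 0.7]
grip_width: 0.453
clock: 1.4
position: [0.4691, -0.1446, 0.2108]
ee_rot: [0.52, -0.48, 0.479, -0.519]
ft_force: [-0.7, -0.1, -0.2]
grip_width: 0.448
1.4 [ 0.4690977  -0.14457757  0.21079828] [[0.0802, -0.0013, 0.9968], [-0.9968, -0.0, 0.0802], [-0.0001, -1.0, -0.0013]] [ 0.1   0.05  0.1   1.84 -0.    1.26 -1.28] [-0.73 -0.12 -0.18] 0.44842863302663566
```

View pics/w1.png

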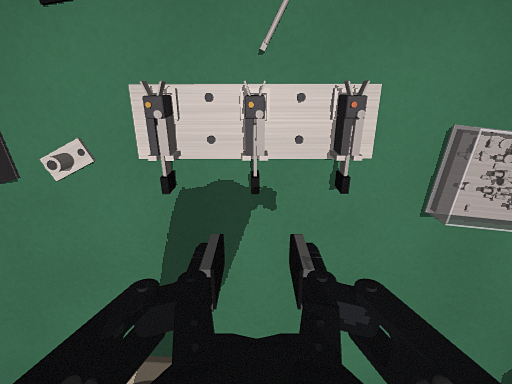

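View w1: the grips are at px (168,182), (255,182) and (343,182), and the fixture looks nearly square to the tool. Next I'm measuring the grip tops and the yaw.

```bash
cat > meas.py <<'E'
from h import *
import sys
def load(n):
    f=np.load(f"pics/{n}.npz"); o={"position":f["pos"],"ee_rot":f["rot"]}; return f["p"],f["d"],model("wrist",o)
if __name__=="__main__":
    p,d,M=load(sys.argv[1]); P=cloud(d,M); hsv=cv2.cvtColor(p,cv2.COLOR_RGB2HSV)
    print("bench",np.median(P[(hsv[...,0]>60)&(hsv[...,0]<90)&(hsv[...,1]>120)&(d>0)][:,2]))
    g=((hsv[...,2]<60)&(P[...,2]>.03)&(P[...,2]<.05)&(P[...,0]<.49)).astype(np.uint8)
    k,l,s,c=cv2.connectedComponentsWithStats(g); out=[]
    for i in range(1,k):
        if s[i,4]<25: continue
        v,u=np.nonzero(l==i); q=np.array([ray(a,b,.041,M) for a,b in zip(u,v)])[:,:2]
        r=cv2.minAreaRect((q*1000).astype(np.float32))
        print("griptop",s[i],"z",np.median(P[l==i][:,2]).round(4),"mean",q.mean(0).round(4),"rect",np.round(r[0],1),np.round(r[1],1),round(r[2],1))
        out.append(q.mean(0))
    b=((hsv[...,1]<60)&(hsv[...,2]>120)&(P[...,2]>.003)&(P[...,2]<.014)&(abs(P[...,0]-.52)<.1)&(abs(P[...,1]+.14)<.19))
    v,u=np.nonzero(b); q=np.array([ray(a,c,.008,M)[:2] for a,c in zip(u,v)])*1000
    print("fixture",P[b][:,2].mean(),cv2.minAreaRect(q.astype(np.float32)))
E
python3 meas.py w1
```

```text
bench -8.89504347849901e-05
griptop [251 175   8  19 142] z 0.0374 mean [ 0.4536 -0.1442] rect [ 454.3 -144.1] [22.6  8.5] 4.5
griptop [339 175  11  19 167] z 0.0369 mean [ 0.4623 -0.2516] rect [ 462.8 -251.6] [22.6 11.3] 4.2
griptop [160 176  12  18 168] z 0.0368 mean [ 0.4452 -0.0377] rect [445.2 -37.8] [21.4 11.9] 4.5
fixture 0.007854175274144016 ((548.9344482421875, -136.92889404296875), (140.62664794921875, 298.9759521484375), 4.538836479187012)
```

```bash
python3 -m pendant '{"offset":[[-0.008,0.3,-0.0735],[-0.008,0.6,-0.0735],[-0.008,0.7,-0.0735],[-0.008,0.7,-0.0735]],"turn":[[0,0,0],[0,0,0],[0,0,0],[0,0,0]]}' 35
python3 look.py w2; python3 meas.py w2
```

```text
clock: 1.95
position: [0.4532, -0.1438, 0.0695]
ee_rot: [0.522, -0.479, 0.477, -0.52]
ft_force: [-0.4, 0.1, 0.7]
grip_width: 0.355
1.95 [ 0.45316709 -0.14379515  0.06952774] [[0.0857, -0.0044, 0.9963], [-0.9963, 0.0006, 0.0857], [-0.001, -1.0, -0.0043]] [ 0.11  0.17  0.1   2.03 -0.02  0.95 -1.26] [-0.38  0.1   0.68] 0.35484757269261225
bench -0.0001364480316683181
griptop [ 82 159   8  16  82] z 0.0376 mean [ 0.4859 -0.0317] rect [485.8 -31.7] [9.9 3.5] 5.3
griptop [100 184   5  21  35] z 0.0316 mean [ 0.4679 -0.0406] rect [467.7 -40.8] [14.1  1.6] 6.2
griptop [ 93 207  23  32 555] z 0.0368 mean [ 0.4464 -0.0395] rect [446.4 -39.6] [23.6 13.6] 5.4
griptop [250 207  14  33 427] z 0.0374 mean [ 0.4546 -0.1444] rect [ 455.  -144.4] [24.4  9.1] 4.9
griptop [398 206  24  34 559] z 0.0368 mean [ 0.4636 -0.2494] rect [ 464.3 -249.4] [25.1 13.6] 4.8
fixture 0.007835796769014863 ((522.881591796875, -138.97860717773438), (89.34805297851562, 298.71240234375), 4.583585262298584)
```

View pics/w2.png

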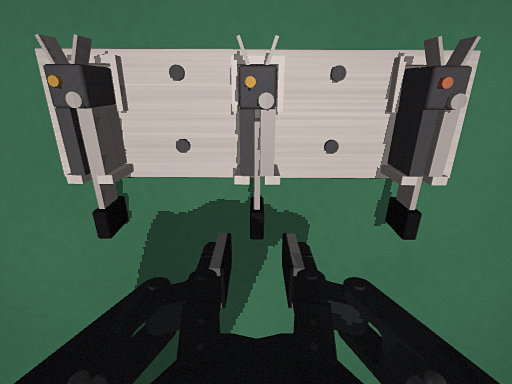

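Mid grip at (0.453,-0.1445), fixture centre (0.5229,-0.1390), yaw 4.58° and base size 89×299 mm. All of these agree with the text, so I'm descending and gripping.

```bash
python3 -m pendant '{"offset":[[0.0035,0.15,0],[0.0035,0.25,0],[0.0035,0.2925,0],[0.0035,0.2925,0]],"turn":[[0,0.0075,0],[0,0.0075,0],[0,0.0075,0],[0,0.0075,0]]}' 35
python3 -m pendant '{"offset":[[0,0,0],[0,0,0],[0,0,0],[0,0,0],[0,0,0]],"turn":[[0,0,0],[0,0,0],[0,0,0],[0,0,0],[0,0,0]]}' 0 50
python3 -c "
from workcell import manip
o=manip.get_obs();print({k:o[k].round(4) if hasattr(o[k],'round') else o[k] for k in('clock','position','ee_rot','ft_force','torque','grip_width')})"
```

```text
clock: 2.5
position: [0.4548, -0.1448, 0.0131]
ee_rot: [0.52, -0.48, 0.479, -0.519]
ft_force: [-0.7, -0.2, 0.5]
grip_width: 0.35
clock: 3.12
position: [0.4556, -0.1449, 0.0138]
ee_rot: [-0.52, 0.479, -0.48, 0.52]
ft_force: [-0.1, 1.3, 6.4]
grip_width: 0.104
{'clock': 3.125, 'position': array([ 0.4556, -0.1449,  0.0138]), 'ee_rot': array([-0.5195,  0.4794, -0.4798,  0.5197]), 'ft_force': array([-0.0532,  1.2828,  6.4109]), 'torque': array([ 0.1684, -0.4338,  0.0081]), 'grip_width': 0.10380377176796556}
```

```bash
python3 -m pendant '{"offset":[[0,0,-0.006],[0,0,-0.012],[0,0,-0.018],[0,0,-0.024],[0,0,-0.03],[0,0,-0.036],[0,0,-0.042],[0,0,-0.048]],"turn":[[0,0,0],[0,0,0],[0,0,0],[0,0,0],[0,0,0],[0,0,0],[0,0,0],[0,0,0]]}'
```

```text
clock: 4.12
position: [0.4511, -0.1454, 0.0156]
ee_rot: [-0.518, 0.476, -0.482, 0.522]
ft_force: [17.4, 2.8, -1.3]
grip_width: 0.105
```

```bash
python3 -m pendant '{"offset":[[0,0,-0.015],[0,0,-0.025],[0,0,-0.031],[0,0,-0.037],[0,0,-0.043],[0,0,-0.049],[0,0,-0.055],[0,0,-0.06]],"turn":[[0,0,0],[0,0,0],[0,0,0],[0,0,0],[0,0,0],[0,0,0],[0,0,0],[0,0,0]]}'
```

```text
clock: 5.12
position: [0.4445, -0.146, 0.0174]
ee_rot: [-0.516, 0.473, -0.485, 0.525]
ft_force: [17.5, 2.4, -1.2]
grip_width: 0.104
```

```bash
python3 -m pendant '{"offset":[[0,0.004,-0.018],[0,0.006,-0.026],[0,0.008,-0.032],[0,0.01,-0.038],[0,0.01,-0.043],[0,0.01,-0.047]],"turn":[[-0.01,0,0],[-0.02,0,0],[-0.02,0,0],[-0.02,0,0],[-0.02,0,0],[-0.02,0,0]]}'
```

```text
clock: 5.88
position: [0.4407, -0.1465, 0.0174]
ee_rot: [-0.518, 0.473, -0.484, 0.523]
ft_force: [18.2, 2.3, 0.1]
grip_width: 0.101
```

```bash
python3 -m pendant '{"offset":[[0,0,0],[0,0,0],[0,0,0]],"turn":[[0,0,0],[0,0,0],[0,0,0]]}' 35
python3 -m pendant '{"offset":[[0,-0.2,0],[0,-0.4,0],[0,-0.5,0],[0,-0.5,0]],"turn":[[0,0,0],[0,0,0],[0,0,0],[0,0,0]]}'
python3 look.py w3; python3 meas.py w3
```

```text
clock: 6.25
position: [0.4398, -0.1465, 0.0169]
ee_rot: [-0.518, 0.474, -0.483, 0.523]
ft_force: [-1.1, -0.2, -0.0]
grip_width: 0.349
clock: 6.75
position: [0.4388, -0.1463, 0.1178]
ee_rot: [-0.518, 0.473, -0.484, 0.523]
ft_force: [0.1, 0.4, -0.4]
grip_width: 0.347
6.75 [ 0.43882433 -0.14633224  0.11784046] [[0.0838, 0.0165, 0.9963], [-0.9965, -0.0048, 0.0839], [0.0062, -0.9999, 0.0161]] [ 0.12  0.06  0.11  2.03 -0.01  1.03 -1.26] [ 0.14  0.35 -0.43] 0.34689097201809477
bench -0.00011918323916543239
griptop [113 130   5  14  41] z 0.0379 mean [ 0.4855 -0.0311] rect [485.2 -31.1] [10.2  2.5] 5.4
griptop [120 173  18  26 365] z 0.0369 mean [ 0.445  -0.0387] rect [444.9 -38.8] [22.  12.8] 5.2
griptop [372 172  17  27 363] z 0.0368 mean [ 0.4622 -0.2506] rect [ 462.4 -250.5] [23.  12.7] 3.3
griptop [250 189  12  27 285] z 0.0403 mean [ 0.4384 -0.1472] rect [ 438.7 -146.8] [23.9  9.4] 5.0
fixture 0.007858913054584301 ((523.2122802734375, -138.95208740234375), (88.82276916503906, 298.8211364746094), 4.683432102203369)
```

View pics/w3.png

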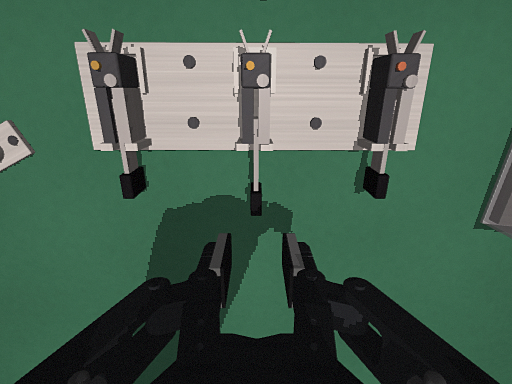

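View w3: the middle grip moved from x≈0.4545 to 0.4385, about 16 mm drawn, with its clip still seated. It slid at about 17.5–18 N. Next is the left strip.

```bash
python3 -m pendant '{"offset":[[-0.25,0.1,0.069],[-0.549,0.213,0.069],[-0.549,0.213,0.069],[-0.549,0.213,0.069]],"turn":[[-0.021,0.004,0.0077],[-0.021,0.004,0.0077],[-0.021,0.004,0.0077],[-0.021,0.004,0.0077]]}'
python3 look.py w4; python3 meas.py w4
```

```text
clock: 7.3
position: [0.4425, -0.036, 0.0725]
ee_rot: [0.521, -0.48, 0.478, -0.519]
ft_force: [-0.1, -0.1, 0.2]
grip_width: 0.351
7.3 [ 0.44246027 -0.03604803  0.07252301] [[0.0811, -0.0045, 0.9967], [-0.9967, -0.0001, 0.0811], [-0.0003, -1.0, -0.0045]] [-0.02  0.11 -0.    2.1   0.    0.95 -1.51] [-0.08 -0.1   0.18] 0.3505091195713969
bench -0.0001444399842036731
griptop [398 166   9   6  25] z 0.0349 mean [ 0.4902 -0.1286] rect [ 490.2 -128.6] [6.7 1.7] 69.3
griptop [248 204  14  31 410] z 0.037 mean [ 0.4457 -0.0351] rect [445.8 -35.2] [23.1  9.2] 4.0
griptop [393 222  24  33 593] z 0.0396 mean [ 0.4391 -0.1434] rect [ 439.5 -143.4] [26.1 15.6] 6.0
fixture 0.007817327344907098 ((520.524169921875, -109.71015930175781), (88.365966796875, 240.6378936767578), 4.595752716064453)
```

```bash
python3 -m pendant '{"offset":[[-0.0035,0.16,0.005],[-0.0035,0.27,0.005],[-0.0035,0.316,0.005],[-0.0035,0.316,0.005]],"turn":[[0,0,0],[0,0,0],[0,0,0],[0,0,0]]}' 35
python3 -m pendant '{"offset":[[0,0,0],[0,0,0],[0,0,0],[0,0,0],[0,0,0]],"turn":[[0,0,0],[0,0,0],[0,0,0],[0,0,0],[0,0,0]]}' 0 50
python3 -m pendant '{"offset":[[0,0.002,-0.006],[0,0.003,-0.012],[0,0.004,-0.018],[0,0.005,-0.024],[0,0.006,-0.03],[0,0.007,-0.036],[0,0.008,-0.042],[0,0.008,-0.048]],"turn":[[0,0,0],[0,0,0],[0,0,0],[0,0,0],[0,0,0],[0,0,0],[0,0,0],[0,0,0]]}'
```

```text
clock: 7.85
position: [0.4435, -0.0366, 0.0097]
ee_rot: [0.52, -0.481, 0.479, -0.518]
ft_force: [0.2, 1.1, -0.1]
grip_width: 0.351
clock: 8.48
position: [0.444, -0.0367, 0.0101]
ee_rot: [0.52, -0.481, 0.479, -0.518]
ft_force: [0.7, -1.6, 3.6]
grip_width: 0.108
clock: 9.48
position: [0.4358, -0.0374, 0.009]
ee_rot: [0.519, -0.48, 0.48, -0.519]
ft_force: [6.9, -1.6, 0.4]
grip_width: 0.102
```

```bash
python3 -m pendant '{"offset":[[0,0,-0.008],[0,0,-0.014],[0,0,-0.02],[0,0,-0.026],[0,0,-0.032],[0,0,-0.037],[0,0,-0.042]],"turn":[[0,0,0],[0,0,0],[0,0,0],[0,0,0],[0,0,0],[0,0,0],[0,0,0]]}'
python3 -m pendant '{"offset":[[0,0,0],[0,0,0],[0,0,0]],"turn":[[0,0,0],[0,0,0],[0,0,0]]}' 35
python3 -m pendant '{"offset":[[0,-0.2,0],[0,-0.4,0],[0,-0.5,0],[0,-0.5,0]],"turn":[[0,0,0],[0,0,0],[0,0,0],[0,0,0]]}'
python3 look.py w5; python3 meas.py w5
```

```text
clock: 10.35
position: [0.4288, -0.038, 0.0094]
ee_rot: [-0.519, 0.479, -0.481, 0.52]
ft_force: [7.6, -0.9, -0.9]
grip_width: 0.106
clock: 10.72
position: [0.4283, -0.0379, 0.0091]
ee_rot: [-0.519, 0.479, -0.48, 0.52]
ft_force: [-0.0, 0.2, -0.4]
grip_width: 0.356
clock: 11.22
position: [0.4289, -0.0379, 0.1103]
ee_rot: [-0.518, 0.479, -0.481, 0.52]
ft_force: [0.2, -0.8, -1.1]
grip_width: 0.347
11.225 [ 0.42889959 -0.03785451  0.11031199] [[0.0788, 0.0043, 0.9969], [-0.9969, -0.0002, 0.0788], [0.0005, -1.0, 0.0043]] [-0.02  0.02 -0.    2.1   0.    1.02 -1.51] [ 0.21 -0.83 -1.11] 0.34696733488250375
bench -0.00014151053497574173
griptop [  0 159  13  28 113] z 0.032 mean [0.4394 0.1646] rect [440.4 164.9] [22.3  5. ] 9.1
griptop [502 172  10  27 174] z 0.0331 mean [ 0.4598 -0.2421] rect [ 460.5 -240.7] [23.4  7.1] 21.1
griptop [374 189  20  28 423] z 0.0398 mean [ 0.4383 -0.144 ] rect [ 438.5 -143.9] [24.1 14.6] 4.4
griptop [251 190  12  26 300] z 0.0358 mean [ 0.4303 -0.0386] rect [430.4 -38.6] [22.3  9.3] 4.4
fixture 0.007810345255703283 ((521.1790771484375, -119.98199462890625), (88.63255310058594, 261.406494140625), 4.452542304992676)
```

```bash
python3 -m pendant '{"offset":[[0.3,0.1,0.0825],[0.6,0.15,0.0825],[0.9,0.15,0.0825],[0.99,0.15,0.0825],[0.99,0.15,0.0825]],"turn":[[0,0,0],[0,0,0],[0,0,0],[0,0,0],[0,0,0]]}'
python3 -m pendant '{"offset":[[0.09,0.035,0],[0.09,0.035,0],[0.09,0.035,0]],"turn":[[0,0,0],[0,0,0],[0,0,0]]}'
python3 look.py w6; python3 meas.py w6
```

```text
clock: 11.9
position: [0.4594, -0.2343, 0.078]
ee_rot: [-0.519, 0.48, -0.48, 0.519]
ft_force: [0.1, 0.4, -0.2]
grip_width: 0.344
clock: 12.28
position: [0.461, -0.2504, 0.0709]
ee_rot: [-0.519, 0.48, -0.48, 0.52]
ft_force: [0.5, -0.0, 0.8]
grip_width: 0.348
12.275 [ 0.4609695  -0.25041619  0.07090623] [[0.0785, -0.0001, 0.9969], [-0.9969, 0.0011, 0.0785], [-0.0011, -1.0, 0.0]] [ 0.24  0.27  0.19  1.91 -0.06  0.97 -1.03] [ 0.51 -0.02  0.78] 0.34814448053022884
bench -0.00016604041099479994
griptop [104 186   5  17  38] z 0.0355 mean [ 0.4769 -0.1491] rect [ 475.9 -148.8] [ 2.6 11.2] 84.4
griptop [254 206  15  32 421] z 0.0372 mean [ 0.4638 -0.2541] rect [ 463.7 -254.1] [23.8  9.7] 5.2
griptop [101 217  25  41 623] z 0.0396 mean [ 0.4407 -0.1505] rect [ 443.2 -150.2] [31.9 15.5] 4.7
fixture 0.007836591795843272 ((525.2232666015625, -167.04571533203125), (89.0784683227539, 243.2454833984375), 4.460139751434326)
```

```bash
python3 -m pendant '{"offset":[[0.018,0.1,0.008],[0.018,0.2,0.008],[0.018,0.28,0.008],[0.018,0.307,0.008],[0.018,0.307,0.008]],"turn":[[0,0,0],[0,0,0],[0,0,0],[0,0,0],[0,0,0]]}' 35
```

```text
clock: 12.95
position: [0.463, -0.2538, 0.0097]
ee_rot: [-0.519, 0.48, -0.48, 0.52]
ft_force: [-0.9, -0.5, 0.3]
grip_width: 0.349
```

```bash
python3 -m pendant '{"offset":[[0,0,0],[0,0,0],[0,0,0],[0,0,0],[0,0,0]],"turn":[[0,0,0],[0,0,0],[0,0,0],[0,0,0],[0,0,0]]}' 0 50
python3 -m pendant '{"offset":[[0,0.002,-0.006],[0,0.003,-0.012],[0,0.004,-0.018],[0,0.005,-0.024],[0,0.006,-0.03],[0,0.007,-0.036],[0,0.008,-0.042],[0,0.008,-0.048]],"turn":[[0,0,0],[0,0,0],[0,0,0],[0,0,0],[0,0,0],[0,0,0],[0,0,0],[0,0,0]]}'
```

```text
clock: 13.58
position: [0.4635, -0.2539, 0.0101]
ee_rot: [-0.519, 0.48, -0.48, 0.52]
ft_force: [0.2, -0.2, 4.5]
grip_width: 0.106
clock: 14.58
position: [0.4593, -0.2544, 0.0103]
ee_rot: [-0.518, 0.476, -0.482, 0.522]
ft_force: [17.2, 2.0, 0.1]
grip_width: 0.107
```

Right slides at about 17 N, so it is sound. Continuing the draw to about 15 mm.

```bash
python3 -m pendant '{"offset":[[0,0.003,-0.018],[0,0.004,-0.028],[0,0.006,-0.034],[0,0.007,-0.04],[0,0.008,-0.046],[0,0.008,-0.052],[0,0.008,-0.058],[0,0.008,-0.064]],"turn":[[0,0,0],[0,0,0],[0,0,0],[0,0,0],[0,0,0],[0,0,0],[0,0,0],[0,0,0]]}'
python3 -m pendant '{"offset":[[0,0.002,-0.018],[0,0.004,-0.025],[0,0.006,-0.03],[0,0.007,-0.035],[0,0.008,-0.04]],"turn":[[-0.01,0,0],[-0.01,0,0],[-0.01,0,0],[-0.01,0,0],[-0.01,0,0]]}'
```

```text
clock: 15.58
position: [0.4522, -0.2551, 0.0105]
ee_rot: [-0.516, 0.472, -0.485, 0.524]
ft_force: [18.4, 1.6, -0.5]
grip_width: 0.106
clock: 16.2
position: [0.4497, -0.2555, 0.0106]
ee_rot: [-0.517, 0.471, -0.485, 0.525]
ft_force: [18.4, 2.3, 0.9]
grip_width: 0.108
```

```bash
python3 -m pendant '{"offset":[[0,0,0],[0,0,0],[0,0,0]],"turn":[[0,0,0],[0,0,0],[0,0,0]]}' 40
python3 -m pendant '{"offset":[[0,-0.25,0],[0,-0.5,0],[0,-0.5,0]],"turn":[[0,0,0],[0,0,0],[-0.03,0,0]]}'
python3 look.py w7; python3 meas.py w7
python3 -m pendant '{"offset":[[-0.3,0,0.1],[-0.6,0,0.25],[-0.9,0,0.34],[-0.99,0,0.34],[-0.99,0,0.34]],"turn":[[0,0,0],[0,0,0],[0,0,0],[0,0,0],[0,0,0]]}'
python3 look.py w8; python3 meas.py w8
```

```text
clock: 16.58
position: [0.4488, -0.2556, 0.0101]
ee_rot: [-0.517, 0.471, -0.485, 0.524]
ft_force: [-0.8, -0.9, 0.1]
grip_width: 0.4
clock: 16.95
position: [0.4479, -0.2564, 0.1136]
ee_rot: [0.522, -0.476, 0.482, -0.519]
ft_force: [0.4, 0.2, -0.3]
grip_width: 0.398
16.95 [ 0.44793587 -0.25637538  0.11361983] [[0.0837, 0.0027, 0.9965], [-0.9964, -0.01, 0.0838], [0.0102, -0.9999, 0.0018]] [ 0.24  0.19  0.2   1.91 -0.03  1.05 -1.03] [ 0.43  0.24 -0.3 ] 0.3980677523490866
bench -0.00013395415354611195
griptop [118 178  20  39 431] z 0.0397 mean [ 0.44 -0.15] rect [ 444.1 -149.5] [33.8 14.5] 6.3
griptop [  0 189  16  27 308] z 0.035 mean [ 0.4306 -0.0485] rect [430.6 -50. ] [12. 25.] 78.0
griptop [249 188  12  27 297] z 0.0372 mean [ 0.4489 -0.256 ] rect [ 449.2 -256.2] [23.5  9.4] 4.2
fixture 0.007883825832643776 ((525.0398559570312, -164.51104736328125), (89.3795394897461, 248.2310791015625), 4.630838394165039)
clock: 17.62
position: [0.4974, -0.0503, 0.1078]
ee_rot: [0.525, -0.477, 0.478, -0.518]
ft_force: [0.6, -0.9, 0.9]
grip_width: 0.401
17.625 [ 0.4973746  -0.05034298  0.10782745] [[0.0886, -0.0045, 0.9961], [-0.996, -0.0084, 0.0886], [0.008, -1.0, -0.0052]] [-0.03  0.17  0.04  1.93  0.    1.04 -1.48] [ 0.55 -0.89  0.88] 0.40066866941118984
bench -0.00014927233270520257
griptop [221 210  12  12 124] z 0.0401 mean [ 0.4853 -0.028 ] rect [485.6 -27.7] [10.1  9.2] 4.8
griptop [  0 237   8  18  73] z 0.0317 mean [0.4403 0.1634] rect [441.  163.5] [16.6  4.8] 10.0
griptop [345 257  17  26 275] z 0.0396 mean [ 0.4419 -0.1436] rect [ 441.5 -144.1] [26.5 13.7] 3.1
griptop [458 257  22  24 353] z 0.0364 mean [ 0.451  -0.2485] rect [ 451.4 -248.5] [24.5 16.5] 4.7
griptop [231 258  11  23 245] z 0.0358 mean [ 0.4335 -0.0388] rect [433.6 -38.7] [23.4  9.1] 4.0
fixture 0.0077905727302551 ((546.74267578125, -128.54916381835938), (138.04995727539062, 282.63970947265625), 4.81287145614624)
```

View pics/w8.png

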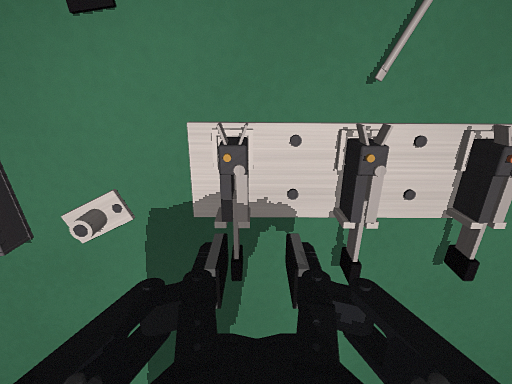

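View w8: the left clip's block top spans px u≈219–248, v≈145–172. Measuring it.

Run:
```python
from meas import *
for n in("w5","w8"):
    p,d,M=load(n); P=cloud(d,M)
    m=(P[...,2]>.036)&(P[...,2]<.056)&(abs(P[...,0]-.515)<.055)&(abs(P[...,1]+.028)<.035)
    v,u=np.nonzero(m); q=np.array([ray(a,b,.044,M)[:2] for a,b in zip(u,v)])
    th=np.radians(4.6); F=(q-[.5141,-.0294])@np.array([[np.cos(th),-np.sin(th)],[np.sin(th),np.cos(th)]])*1000
    z=P[m][:,2]
    for lo in range(-36,40,6):
        s=(F[:,0]>=lo)&(F[:,0]<lo+6)
        if s.sum()>3: print(n,"x",lo,"y",np.percentile(F[s,1],[2,98]).round(1),"z",np.percentile(z[s],[10,50,90]).round(4))
```

```text
w5 x -36 y [-13.6  13.9] z [0.0388 0.0398 0.0408]
w5 x -30 y [-12.8   8.4] z [0.0392 0.0401 0.0411]
w5 x -24 y [-12.7   8.3] z [0.0395 0.0404 0.0412]
w5 x -18 y [-12.6   8.1] z [0.0398 0.0407 0.0416]
w5 x -12 y [-12.5   8. ] z [0.0401 0.041  0.0418]
w5 x -6 y [-12.4   7.9] z [0.0403 0.0412 0.0421]
w5 x 0 y [-13.    8.5] z [0.0405 0.0415 0.0425]
w5 x 6 y [-12.8   8.3] z [0.0415 0.0435 0.0476]
w5 x 12 y [-12.9   8.2] z [0.043  0.0443 0.0477]
w5 x 18 y [-12.8   8.1] z [0.0434 0.0444 0.0476]
w5 x 24 y [-12.7   8.7] z [0.0435 0.0446 0.0459]
w5 x 30 y [-11.9   7.2] z [0.0423 0.0436 0.0452]
w5 x 36 y [-11.8   7.7] z [0.0422 0.043  0.0441]
w8 x -36 y [-14.7  13.5] z [0.0386 0.0398 0.0405]
w8 x -30 y [-13.1   7.5] z [0.039  0.04   0.0408]
w8 x -24 y [-13.1   8.1] z [0.0393 0.0401 0.0412]
w8 x -18 y [-13.1   7.9] z [0.0398 0.0406 0.0412]
w8 x -12 y [-13.1   7.7] z [0.04   0.0409 0.0417]
w8 x -6 y [-13.2   8.2] z [0.0405 0.0412 0.0419]
w8 x 0 y [-13.2   8.1] z [0.0406 0.0415 0.0423]
w8 x 6 y [-13.2   7.9] z [0.0413 0.0435 0.0475]
w8 x 12 y [-13.2   8.4] z [0.0428 0.0444 0.0476]
w8 x 18 y [-13.3   8.1] z [0.0434 0.0445 0.0478]
w8 x 24 y [-13.3   8. ] z [0.0435 0.0444 0.0453]
w8 x 30 y [-12.   7.] z [0.0382 0.0429 0.0444]
w8 x 36 y [-11.7   7.3] z [0.0396 0.0431 0.0438]
```

```bash
python3 -m pendant '{"offset":[[-0.084,0,0.195],[-0.084,0.12,0.195],[-0.084,0.24,0.195],[-0.084,0.24,0.195]],"turn":[[0.006,0.01,0.01],[0.006,0.01,0.01],[0.006,0.01,0.01],[0.006,0.01,0.01]]}' 42
python3 look.py w9; python3 meas.py w9 | grep grip
python3 - <<'E'
from meas import *
p,d,M=load("w9"); P=cloud(d,M)
f=np.load("pics/w9.npz"); R=Ro.from_quat(f["rot"]).as_matrix()
m=(P[...,2]>.036)&(P[...,2]<.056)&(abs(P[...,0]-.515)<.055)&(abs(P[...,1]+.028)<.035)
v,u=np.nonzero(m); q=np.array([ray(a,b,.044,M) for a,b in zip(u,v)])
F=(q-f["pos"])@R*1000; z=P[m][:,2]
for lo in range(-36,30,6):
    s=(F[:,2]>=lo)&(F[:,2]<lo+6)
    if s.sum()>3: print("toolz",lo,"toolx",np.percentile(F[s,0],[2,98]).round(1),"z",np.percentile(z[s],[10,50,90]).round(4))
E
```

```text
clock: 18.18
position: [0.5327, -0.0344, 0.0575]
ee_rot: [0.52, -0.481, 0.48, -0.517]
ft_force: [-0.2, -0.2, 0.1]
grip_width: 0.419
18.175 [ 0.53271497 -0.03439241  0.0575495 ] [[0.0761, -0.0048, 0.9971], [-0.9971, -0.0016, 0.076], [0.0012, -1.0, -0.0049]] [-0.05  0.31  0.03  1.89 -0.01  0.95 -1.51] [-0.21 -0.21  0.15] 0.41900888370051786
griptop [235 284  13  15 150] z 0.0399 mean [ 0.4856 -0.0278] rect [486.9 -27.6] [12.1  8.5] 3.6
griptop [245 332  13   7  50] z 0.0327 mean [ 0.4471 -0.0381] rect [447.6 -37.8] [9.7 4.6] 79.6
toolz -36 toolx [-14.5   6.5] z [0.0397 0.0404 0.0411]
toolz -30 toolx [-14.4   6.5] z [0.0401 0.0408 0.0414]
toolz -24 toolx [-14.7   6.4] z [0.0405 0.0411 0.0418]
toolz -18 toolx [-14.7   6.4] z [0.0407 0.0413 0.0421]
toolz -12 toolx [-14.5   6.3] z [0.0414 0.0439 0.0477]
toolz -6 toolx [-15.    6.2] z [0.0431 0.0442 0.0475]
toolz 0 toolx [-14.8   6.2] z [0.0434 0.0444 0.048 ]
toolz 6 toolx [-14.7   6.1] z [0.0436 0.0445 0.0452]
toolz 12 toolx [-14.5   5.8] z [0.0379 0.0425 0.0442]
toolz 18 toolx [-13.7   4.8] z [0.0385 0.0425 0.0435]
toolz 24 toolx [-15.9   6.6] z [0.0378 0.0426 0.0439]
```

View pics/w9.png

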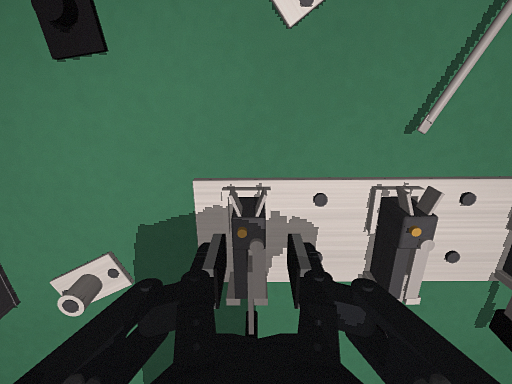

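```bash
python3 -m pendant '{"offset":[[-0.021,0,0],[-0.021,0.07,0],[-0.021,0.14,0],[-0.021,0.19,0],[-0.021,0.192,0]],"turn":[[0,0,0],[0,0,0],[0,0,0],[0,0,0],[0,0,0]]}' 42
python3 -m pendant '{"offset":[[0,0,0],[0,0,0],[0,0,0],[0,0,0]],"turn":[[0,0,0],[0,0,0],[0,0,0],[0,0,0]]}' 0 60
```

```text
clock: 18.85
position: [0.5326, -0.03, 0.0195]
ee_rot: [0.52, -0.481, 0.48, -0.517]
ft_force: [0.6, 0.3, -0.1]
grip_width: 0.423
clock: 19.35
position: [0.533, -0.0296, 0.0199]
ee_rot: [0.52, -0.481, 0.48, -0.518]
ft_force: [-0.9, 3.6, 4.1]
grip_width: 0.242
```

```bash
python3 -m pendant '{"offset":[[0,-0.04,0],[0,-0.1,0],[0,-0.2,0],[0,-0.3,0],[0,-0.4,0],[0,-0.45,0],[0,-0.45,0]],"turn":[[0,0,0],[0,0,0],[0,0,0],[0,0,0],[0,0,0],[0,0,0],[0,0,0]]}'
python3 look.py w10
python3 - <<'E'
from h import *
for n in("scene","side"):
    f=np.load(f"pics/{n}0.npz"); p,d=f["p"],f["d"]; M=model(n); P=cloud(d,M); hsv=cv2.cvtColor(p,cv2.COLOR_RGB2HSV)
    t=(hsv[...,1]<90)&(P[...,2]>.028)&(P[...,2]<.042)&(P[...,0]>.36)&(P[...,0]<.62)&(P[...,1]>.14)&(P[...,1]<.46)
    k,l,s,c=cv2.connectedComponentsWithStats(t.astype(np.uint8),connectivity=8)
    i=1+np.argmax(s[1:,4]); v,u=np.nonzero(l==i); q=np.array([ray(a,b,.035,M)[:2] for a,b in zip(u,v)])
    print(n,s[i,4],np.median(P[l==i][:,2]),cv2.minAreaRect((q*1000).astype(np.float32)))
    r=P[...,0:2]; fl=(P[...,2]<.012)&(hsv[...,1]<90)&(P[...,0]>.38)&(P[...,0]<.6)&(P[...,1]>.18)&(P[...,1]<.42)
    print(" floor z",np.median(P[fl][:,2]))
    w=(hsv[...,2]>150)&(hsv[...,1]<60)&(P[...,0]>.4)&(P[...,0]<.6)&(P[...,1]>.3)&(P[...,1]<.45)&(P[...,2]>.005)
    print(" bush",w.sum(),P[w].mean(0).round(3))
E
python3 - <<'E'
from h import *
p,_=manip.camera("side"); q,_=manip.camera("scene")
cv2.imwrite("pics/s11.png",np.hstack([cv2.resize(p[100:260,170:330],(400,400)),cv2.resize(q[90:350,160:420],(400,400))])[:,:,::-1])
E
```

```text
clock: 20.23
position: [0.5335, -0.0297, 0.1105]
ee_rot: [0.52, -0.481, 0.48, -0.518]
ft_force: [-0.7, 0.0, -2.2]
grip_width: 0.243
20.225 [ 0.53354413 -0.02968531  0.11053266] [[0.0764, -0.0024, 0.9971], [-0.9971, -0.0012, 0.0764], [0.001, -1.0, -0.0025]] [-0.05  0.24  0.03  1.85 -0.01  1.06 -1.52] [-0.74  0.01 -2.16] 0.24321384964418036
scene 837 0.03435157558425517 ((480.90313720703125, 295.2322998046875), (163.34097290039062, 219.95408630371094), 12.122775077819824)
 floor z 0.004656194203810027
 bush 58 [0.518 0.395 0.019]
side 211 0.03168147521372078 ((479.6614685058594, 284.23675537109375), (162.0223388671875, 231.50538635253906), 11.936259269714355)
 floor z 0.0025782993784637664
 bush 19 [0.508 0.389 0.023]
```

View pics/s11.png

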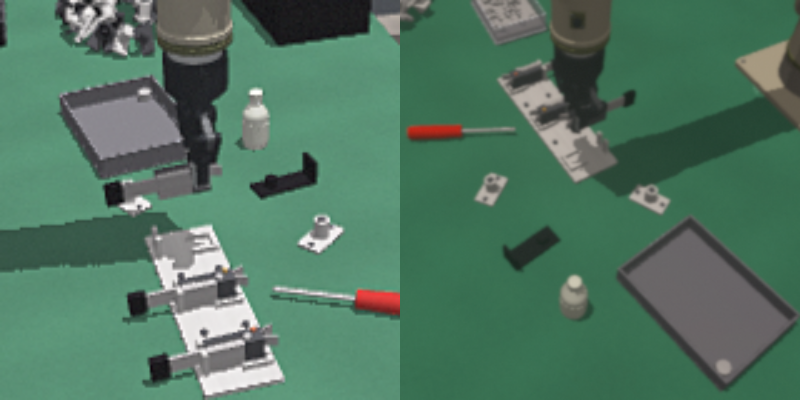

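```bash
python3 -m pendant '{"offset":[[-0.08,-0.05,-0.01],[-0.22,-0.05,-0.03],[-0.4,-0.05,-0.05],[-0.58,-0.05,-0.07],[-0.75,-0.05,-0.09],[-0.87,-0.05,-0.11],[-0.91,-0.05,-0.11],[-0.91,-0.05,-0.11]],"turn":[[0,-0.1,0],[0,-0.25,0],[0,-0.42,0],[0,-0.6,0],[0,-0.78,0],[0,-0.92,0],[0,-1,0],[0,-1,0]]}'
python3 - <<'E'
from h import *
M=model("scene")
print("oil",ray(272,284,.04,M), "cast1",ray(322,219,.01,M))
o=manip.get_obs();print(o["position"],Ro.from_quat(o["ee_rot"]).as_matrix().round(4).tolist(),o["ft_force"])
E
```

```text
clock: 21.38
position: [0.4964, 0.1507, 0.1184]
ee_rot: [0.664, -0.247, 0.243, -0.662]
ft_force: [-0.3, -0.1, -1.8]
grip_width: 0.246
oil [0.66655225 0.220509   0.04      ] cast1 [0.45708152 0.10354692 0.01      ]
[0.49635267 0.15067711 0.11835494] [[0.7597, -0.0062, 0.6503], [-0.6503, -0.0013, 0.7597], [-0.0038, -1.0, -0.005]] [-0.32084556 -0.08989157 -1.83978056]
```

```bash
python3 -m pendant '{"offset":[[-0.06,0,0.05],[-0.18,0,0.14],[-0.33,0,0.26],[-0.48,0,0.38],[-0.6,0,0.48],[-0.69,0,0.55],[-0.727,0,0.578],[-0.727,0,0.578]],"turn":[[0,-0.1,0],[0,-0.25,0],[0,-0.42,0],[0,-0.6,0],[0,-0.78,0],[0,-0.92,0],[0,-1,0],[0,-1,0]]}'
python3 look.py w12
python3 - <<'E'
from meas import *
p,d,M=load("w12"); P=cloud(d,M)
hsv=cv2.cvtColor(p,cv2.COLOR_RGB2HSV)
t=(hsv[...,1]<90)&(P[...,2]>.03)&(P[...,2]<.039)
k,l,s,c=cv2.connectedComponentsWithStats(t.astype(np.uint8),connectivity=8)
for i in range(1,k):
    if s[i,4]>200:
        v,u=np.nonzero(l==i); q=np.array([ray(a,b,.035,M)[:2] for a,b in zip(u,v)]); print(s[i],cv2.minAreaRect((q*1000).astype(np.float32)))
E
```

```text
clock: 22.38
position: [0.4609, 0.3328, 0.1177]
ee_rot: [0.707, 0.024, -0.029, -0.706]
ft_force: [-0.4, -0.3, -2.2]
grip_width: 0.243
22.375 [0.46094449 0.33281971 0.11771856] [[0.9971, -0.0071, -0.0758], [0.0758, -0.0018, 0.9971], [-0.0072, -1.0, -0.0013]] [-0.38  0.33 -0.38  1.73  0.13  1.11 -0.73] [-0.43 -0.25 -2.17] 0.24304662712376698
[ 163  101  200  183 2936] ((476.195556640625, 318.3269958496094), (158.93592834472656, 172.49285888671875), 11.943290710449219)
[422 296  41  29 325] ((654.6450805664062, 227.9119873046875), (40.04612731933594, 24.228761672973633), 45.11251449584961)
```

View pics/w12.png

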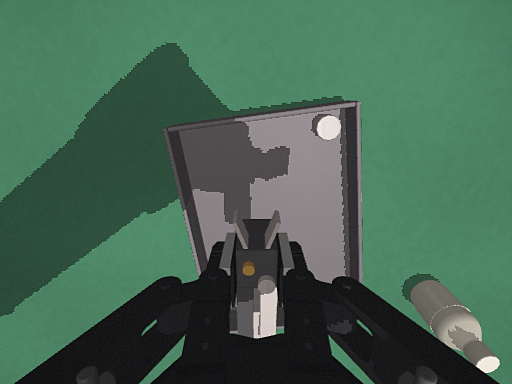

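```bash
python3 -m pendant '{"offset":[[0,0,0],[0,0.1,0],[0,0.2,0],[0,0.3,0],[0,0.4,0],[0,0.45,0],[0,0.475,0],[0,0.485,0],[0,0.485,0]],"turn":[[0,-0.169,-0.009],[0,-0.169,-0.009],[0,-0.169,-0.009],[0,-0.169,-0.009],[0,-0.169,-0.009],[0,-0.169,-0.009],[0,-0.169,-0.009],[0,-0.169,-0.009],[0,-0.169,-0.009]]}'
```

```text
clock: 23.55
position: [0.4609, 0.3321, 0.0212]
ee_rot: [0.704, 0.073, -0.073, -0.703]
ft_force: [0.9, 0.9, -1.2]
grip_width: 0.243
```

```bash
python3 -m pendant '{"offset":[[0,0.01,0],[0,0.015,0],[0,0.02,0],[0,0.023,0],[0,0.026,0],[0,0.026,0]],"turn":[[0,0,0],[0,0,0],[0,0,0],[0,0,0],[0,0,0],[0,0,0]]}'
```

```text
clock: 24.3
position: [0.4609, 0.3323, 0.0161]
ee_rot: [0.704, 0.073, -0.073, -0.703]
ft_force: [0.1, 1.3, -1.2]
grip_width: 0.241
```

```bash
python3 -m pendant '{"offset":[[0,0.004,0],[0,0.008,0],[0,0.01,0],[0,0.012,0]],"turn":[[0,0,0],[0,0,0],[0,0,0],[0,0,0]]}'
```

```text
clock: 24.8
position: [0.461, 0.3324, 0.0157]
ee_rot: [0.704, 0.073, -0.073, -0.703]
ft_force: [-9.1, -6.8, 26.7]
grip_width: 0.249
```

```bash
python3 -m pendant '{"offset":[[0,-0.002,0],[0,-0.002,0],[0,-0.002,0],[0,-0.002,0]],"turn":[[0,0,0],[0,0,0],[0,0,0],[0,0,0]]}' 42
python3 -m pendant '{"offset":[[0,-0.1,0],[0,-0.3,0],[0,-0.55,0],[0,-0.7,0],[0,-0.7,0]],"turn":[[0,0,0],[0,0,0],[0,0,0],[0,0,0],[0,0,0]]}'
python3 -m pendant '{"offset":[[0,0,0.2],[0,0,0.4],[0,0,0.4]],"turn":[[0,0,0],[0,0,0],[0,0,0]]}'
python3 look.py w13
python3 - <<'E'
from h import *
p,_=manip.camera("side"); q,d=manip.camera("scene"); np.savez("pics/scene14.npz",p=q,d=d)
cv2.imwrite("pics/s14.png",np.hstack([cv2.resize(p[115:265,170:320],(400,400)),cv2.resize(q[90:350,160:420],(400,400))])[:,:,::-1])
E
```

```text
clock: 25.3
position: [0.4609, 0.3323, 0.0159]
ee_rot: [0.704, 0.073, -0.073, -0.703]
ft_force: [-0.5, 0.7, 0.4]
grip_width: 0.418
clock: 25.92
position: [0.462, 0.3337, 0.16]
ee_rot: [-0.703, -0.075, 0.071, 0.704]
ft_force: [0.0, -0.4, 0.0]
grip_width: 0.423
clock: 26.3
position: [0.4431, 0.4151, 0.1598]
ee_rot: [-0.702, -0.076, 0.073, 0.704]
ft_force: [0.1, 0.0, -0.1]
grip_width: 0.425
26.3 [0.44306609 0.4151287  0.15984311] [[0.9776, 0.0042, -0.2104], [0.2104, 0.0034, 0.9776], [0.0049, -1.0, 0.0024]] [-0.48  0.37 -0.43  1.59  0.16  1.21 -0.73] [ 0.15  0.01 -0.07] 0.4249195495322959
```

View pics/s14.png

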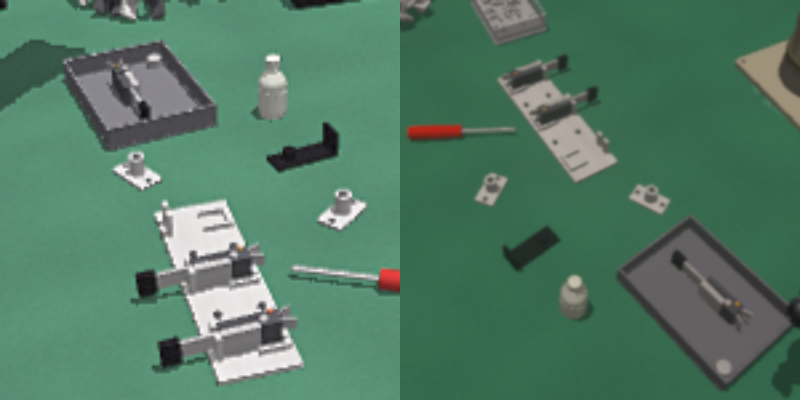

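View s14: the clip stands flat in the tray with its strip in its jaws. The two sound clips are seated with their strips drawn, and the castings, bush and bottle are where they were. The arm is clear, so I'm handing in.

```bash
python3 -c "
from workcell import manip
print(manip.hand_in(), manip.get_obs()['clock'])"
```

```text
the job is handed in; nothing more can be done
the job is handed in; nothing more can be done
```

The left clip is the weak one. It now stands in the grey reject tray, along the tray's y, with its strip still in its jaws. The job was handed in about 26 s into the 58 s allowed.

| Clip | Sliding force | Strip drawn |
|---|---|---|
| Middle | 17.5–18 N | about 16 mm |
| Left | about 7–7.5 N | about 15.5 mm |
| Right | 17–18.5 N | about 14.5 mm |

The drawn lengths are how far each grip moved. They include any small slack the clip took up in its pocket.

**Last checks:** the final views from both fixed cameras show the two sound clips in their pockets with their strips drawn out but still held. The castings, bracket, bottle and bush look undisturbed, though I checked these by eye and did not re-measure them. The gripper was clear of everything.

**What was off:**
- **Higher readings:** all three forces came out about 2–3 N above the nominal 5 and 15 N, but the gap between weak and sound was clear.
- **Middle strip:** its grip rose about 3 mm during the pull, so that draw was not perfectly level.
- **Setting down:** the clip touched the tray floor with a brief push of about 27 N just before release.

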